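# Take one turned cup off the nested stack for oiling

### The job

Take only the top cup off the nested stack of pale wooden cups and set it down upright in the middle of the round cork-topped finishing stand; set it down, do not drop it. The cups below it must not come up with it: leave them nested and standing where they are, and leave the stack of dark cups alone.

Things in the scene. Friction and masses are not known exactly. Their poses are not given: they have to be found in the camera images.
- pale_top: Top of three nested pale wooden cups, the one to move. Round, open upward, 66 mm tall, 50 to 100 g. Collar: its top 27.5 mm, straight, 57 mm outside, wall 3 mm; below it a foot 36 to 46 mm wide. Origin: centre of underside, z up its axis; stacked, it is 56 mm and the rim 122 mm above the table. Only the collar shows; grip it from outside, fingertips 10 to 24 mm below the rim.
- pale_next: Second cup of the pale stack, same shape and axes, standing in a third one on the table. Origin: centre of its underside, 28 mm above the table. Its collar, as wide as the top cup's, begins 28 mm below the top cup's rim: fingers lower than that catch it too. The top cup's foot stands in it on its solid floor, 28 mm above its underside, with about 2 mm play, not stuck.
- dark_top: Upper cup of a stack of two dark wooden cups of the same shape, to be left alone. Origin: centre of its underside, 28 mm above the table; its rim is 94 mm above the table.
- stand: Fixed round finishing stand with a flat cork top, 120 mm across (it does not move or turn). Origin: centre of its underside on the table, z up; the top is level, 36 mm above the origin.
Not all that is in view belongs to the job. Leave any pink look-alike of the pale_top alone. Several things have the shape of the stand; the one meant has the colours described above.

How it is judged:
On the way:
1. the top cup is lifted clear of the second cup, which stays down (z of pale_top in the frame of pale_next above 0.07 m and height (world z) of pale_next below 0.036 m), for 0.1 s.
At the end, for the whole second after the job is handed in: The top pale cup stands upright (within 10 degrees) and at rest on the stand's cork top, its axis within 20 mm of the stand's centre; the second pale cup is still upright, nested and within 20 mm of where it was; the upper dark cup is upright and within 20 mm of where it was (horizontal distance between pale_top and stand below 0.02 m and height (world z) of pale_top between 0.031 and 0.041 m and angle between each of pale_top, pale_next, dark_top's own z axis and vertical below 0.18 rad and linear speed of each of pale_top, pale_next below 0.02 m/s and distance of each of pale_next, dark_top from where it was at the start of the episode below 0.02 m); the robot touches nothing.
It fails at once if the second pale cup comes up with the top one (by more than 12 mm) (height (world z) of pale_next above 0.04 m).
It fails at once if the rest of the pale stack is shoved more than 30 mm or knocked over (distance of pale_next from where it was at the start of the episode above 0.03 m or angle between pale_next's own z axis and vertical above 0.35 rad).
It fails at once if the dark stack is displaced by more than 20 mm (distance of dark_top from where it was at the start of the episode above 0.02 m).
It fails at once if the top cup is dropped (falls free, out of the fingers, at more than 0.6 m/s, a drop of about 20 mm) (linear speed of pale_top above 0.6 m/s and contact force between the fingers and pale_top below 0.02 N).
It also fails if it takes over 43 s, if anything falls off the work surface, if the arm or the gripper's body presses on something with over 40 N, if the wrist force passes 120 N, or if a joint passes its speed limit or range.

### The arm

A 6-joint arm with a two-finger parallel gripper is mounted at the origin on the work surface. World frame = base frame: x ahead of the robot, y to its left, z up, the work surface at z = 0. Lengths are in m, angles in rad, forces in N, time in s.
With the tool pointing down it reaches from about 0.375 to 0.9 m from the base axis. Payload 3.1 kg.
Tool frame: the origin (TCP) lies between the finger pads; the fingertips stand robot.finger_overhang ahead of it and the grasp point (between the pads) lies 3 mm ahead of it (robot.finger_overhang is the distance from the TCP to the fingertips, in m); z points along the fingers, y is the line along which they close (so a half turn about z gives the same grasp; the last joint's range is limited). The gripper opens to 87 mm and grips with 3 to 60 N. Pads are 19 mm wide; open, the fingers measure 117 mm over their backs; the gripper's body (75 mm by 190 mm) begins 51 mm behind the grasp point.
Start: joints at [-1.387, 0.527, 1.433, -0, 1.181, -0.178], TCP at [0.222, -0.584, 0.245] pointing down, gripper open.
Joint ranges: [-3.08, 3.08], [-0.75, 2.2], [0.22, 2.44], [-1.43, 4.57], [0, 2.65], [-2.85, 2.85]. Speed limits (rad/s): [2.79, 2.79, 3.14, 3.14, 3.14, 3.14].

### API

Orientations are given as a unit quaternion [x, y, z, w].
In Python, from rig import get_obs, vision, hand_in, nets, robot gives the robot as it stands.
- The arm moves only by the tool apply_moves, never from a script. Its argument "series" is a list of rows, each an object with "offset": the shift along the world's x, y, z in cm, a list of three; "rot": the turn, a rotation vector about the world's x, y, z in degrees, a list of three. A call has 1 to 20 rows; each row is the pose to reach, as a shift and turn from the pose commanded when the call began; what a row does not reach only later rows make up. A row lasts 1/10 s, in which the tool goes at most 50 mm and 8.59 degrees, less where a joint would pass 70% of its speed; a pose out of reach is approached as far as the arm can. A call with a gripper value outside its range is refused whole. "hand" is the opening, from 0 (shut) to 1 (fully open), set as the call begins (left out, the last holds). The fingers move at their own pace and stop on an object; "newtons" is the grip in N (left out, the last holds). Time passes only in rows, so rows that repeat a pose let the fingers close. It gives the time, the measured TCP pose, the force, the opening and the grip force at its end, in the units of the state.
- get_obs(): the state, without advancing time (a new reading comes with each control period).
- vision.camera(name): name is "scene" or "top"; returns the picture (480x640x3 uint8, red, green, blue); there is no depth.
- vision.calibration(name): a dict with "K" (3x3 intrinsics, pixels), "R" (3x3) and "t" (3): a world point X has camera coordinates R X + t. Camera axes: x right, y down, z forward; pixel columns grow to the right and rows downward; lengths in m; the calibration is good to about 2 mm. A picture is of the moment at which its call begins. calibration takes no time and is no camera call.
- hand_in(): hands the job in; it is judged then, once.
Trained networks look in the newest picture that a camera, given by its name, has taken for a name from the list of things; names that differ only in an ending like _2 or _b are one class to them, and where a whole thing is asked for, a point or a joint stands for the part that bears it (a point fixed in the world has none). Each returns a list of dicts, best first, with "conf" (0 to 1); they miss things now and then, are a little off and sometimes report something else, mostly with a low value. They report only what shows in the picture. A call takes as long as a camera call. They do not tell look-alikes from the thing itself.
- nets.search_frame(camera, query): "centre" ([x, y, z] in m, in world coordinates, good to about 4 mm: the middle of the surface that is visible of it).
- nets.spot_point(camera, query): "centre" ([x, y, z] in m, in world coordinates, good to about 4 mm: a listed point, or the origin of a listed thing).
The state is a dict: "time": time; "q": joint angles; "joint_velocities": joint speeds; "joint_torque": joint torques, N m; "position": TCP position; "tool_rot": TCP orientation; "ft_force": force on the tool from outside, world axes, zero at the start; "moment": the same for the moment, N m; "grip_width": finger opening in m; "grip_force": force on a finger pad.
Only numpy, scipy, OpenCV 4.12 (cv2) and the standard library are available. Lean on these libraries where they do the work, as an engineer would, in place of code of your own. Each camera call takes 0.05 s, during which the arm holds its last target. There are 200 camera calls.

## Working session

There is one attempt and no reset: what is moved stays moved. The work goes in short steps, Python scripts to look and compute and a tool call to move; the robot and the scene stay as the last step left them, time stands still between calls to the robot, and variables do not carry over. Pictures are saved under pics/ and viewed, at most 10 in all, crops included, and the job is handed in when it is done.

Besides the shell and the picture viewer there is one more tool, called after "Emit:" in YAML: its name, and indented under it one key for each argument. apply_moves: Moves the arm, as the interface text tells. Its arguments: {"type":"object","properties":{"series":{"type":"array"},"hand":{"type":"number"},"newtons":{"type":"number"}},"required":["series"]}

```bash
mkdir -p pics; cat > a.py <<'E'
from rig import get_obs, vision, nets, robot
import cv2, numpy as np
for c in ("scene","top"):
    im=vision.camera(c); cv2.imwrite(f"pics/{c}0.png",im[:,:,::-1])
    k=vision.calibration(c); K,R,t=(np.array(k[n]) for n in("K","R","t"))
    print(c,"cam at",(-R.T@t).round(3))
    for q in("pale_top","pale_next","dark_top","stand"):
        for f in("search_frame","spot_point"):
            for d in getattr(nets,f)(c,q)[:5]:
                X=np.array(d["centre"]); p=K@(R@X+t); print(q,f,X.round(3),round(d["conf"],2),(p[:2]/p[2]).round())
o=get_obs(); print(o["time"],o["position"],o["tool_rot"],robot.finger_overhang)
E
python3 a.py
```

```text
scene cam at [ 1.036 -0.343  0.568]
pale_top search_frame [0.535 0.132 0.048] 0.95 [366. 242.]
pale_top search_frame [ 0.524 -0.074  0.047] 0.72 [273. 279.]
pale_top search_frame [0.534 0.036 0.112] 0.63 [328. 232.]
pale_top spot_point [ 0.514 -0.071 -0.001] 0.88 [273. 294.]
pale_top spot_point [0.534 0.033 0.059] 0.79 [325. 255.]
pale_top spot_point [ 0.53   0.136 -0.001] 0.58 [364. 259.]
pale_next search_frame [0.558 0.016 0.083] 0.79 [326. 255.]
pale_next spot_point [0.539 0.034 0.026] 0.62 [327. 270.]
dark_top search_frame [ 0.478 -0.218  0.081] 0.56 [181. 280.]
dark_top spot_point [ 0.491 -0.215  0.03 ] 0.67 [191. 306.]
stand search_frame [0.341 0.376 0.035] 0.87 [391. 175.]
stand search_frame [0.595 0.261 0.034] 0.82 [434. 241.]
stand search_frame [0.414 0.24  0.035] 0.67 [368. 204.]
stand spot_point [0.582 0.278 0.   ] 0.77 [432. 248.]
stand spot_point [0.398 0.255 0.   ] 0.69 [368. 212.]
stand spot_point [0.327 0.387 0.002] 0.67 [389. 183.]
top cam at [0.308 0.063 0.997]
pale_top search_frame [0.538 0.033 0.096] 0.81 [326. 195.]
pale_top search_frame [0.531 0.138 0.037] 0.69 
[... 236 characters left out ...]
76 [280. 211.]
pale_next search_frame [0.509 0.031 0.082] 0.38 [326. 210.]
pale_next spot_point [0.534 0.027 0.029] 0.47 [327. 204.]
dark_top search_frame [ 0.494 -0.224  0.068] 0.6 [447. 218.]
dark_top spot_point [ 0.493 -0.22   0.028] 0.88 [440. 222.]
stand search_frame [0.324 0.386 0.038] 0.83 [159. 301.]
stand search_frame [0.581 0.273 0.041] 0.74 [215. 183.]
stand search_frame [0.397 0.258 0.037] 0.66 [220. 266.]
stand spot_point [0.583 0.274 0.   ] 0.96 [219. 187.]
stand spot_point [ 0.4    0.256 -0.   ] 0.86 [225. 267.]
stand spot_point [0.323 0.389 0.001] 0.78 [163. 301.]
0.9 [ 0.22183309 -0.58426335  0.24454583] [ 9.83592528e-01  1.80404373e-01 -1.15902051e-06 -1.79867202e-05] 0.022
```

View pics/scene0.png

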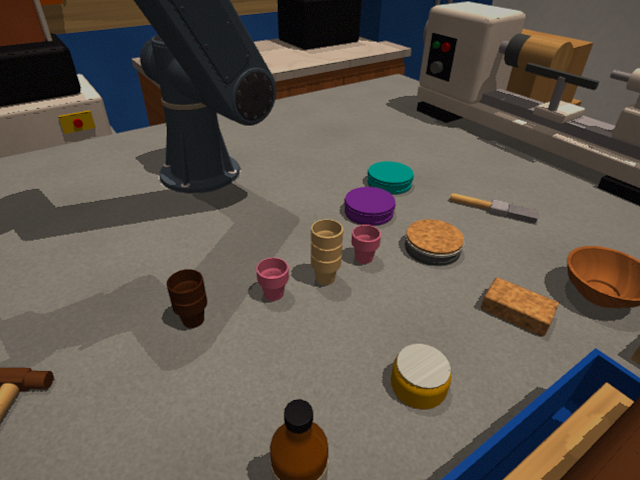

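View pics/top0.png

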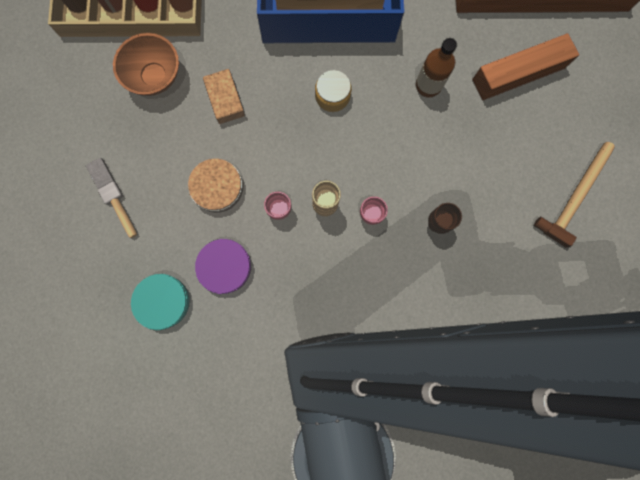

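The pale stack is at scene (326,250) and top (326,197). The two pink look-alikes are at scene (273,278) and (366,243), top (373,209) and (277,205), so I leave them alone. The dark stack is at scene (188,297), top (445,218). Stand shapes: cork at scene (434,238), top (215,185), which is the one I want; purple at (370,205) and teal at (390,177) are decoys. The cork block at (519,305) isn't round. Next I refine the positions by silhouette and check with a close crop.

```bash
cat > b.py <<'E'
from rig import vision
import cv2, numpy as np
from scipy.optimize import minimize
ims={c:cv2.imread(f"pics/{c}0.png") for c in("scene","top")}
S=4
cal={c:[np.array(vision.calibration(c)[n]) for n in("K","R","t")] for c in ims}
def proj(c,X):
    K,R,t=cal[c]; p=K@(R@np.asarray(X).T+t[:,None]); return (p[:2]/p[2]).T
a=np.linspace(0,2*np.pi,48)
circ=lambda x,y,z,r: np.c_[x+r*np.cos(a),y+r*np.sin(a),0*a+z]
def sil(c,parts,box):
    m=np.zeros(((box[3]-box[1])*S,(box[2]-box[0])*S),np.uint8)
    for P in parts:
        h=cv2.convexHull(((proj(c,np.vstack(P))-box[:2]+.5)*S).astype(np.float32))
        cv2.fillConvexPoly(m,np.round(h*16).astype(np.int32),1,shift=4)
    return m
def cup(v):
    x,y,z=v; return [[circ(x,y,z,.0285),circ(x,y,z-.0835,.0285)],[circ(x,y,z-.0835,.023),circ(x,y,z-.122,.018)]]
def stand(v):
    x,y,z=v; return [[circ(x,y,z,.06)]]
def fit(boxes,lo,hi,model,x0,name):
    M={}
    for c,b in boxes.items():
        im=cv2.resize(ims[c][b[1]:b[3],b[0]:b[2]],None,fx=S,fy=S,interpolation=cv2.INTER_CUBIC)
        m=cv2.inRange(cv2.cvtColor(im,cv2.COLOR_BGR2HSV),lo,hi)
        cs,_=cv2.findContours(m,cv2.RETR_EXTERNAL,cv2.CHAIN_APPROX_NONE)
        M[c]=cv2.drawContours(np.zeros_like(m),[max(cs,key=cv2.contourArea)],-1,1,-1)
    f=lambda v:sum((sil(c,model(v),boxes[c])!=M[c]).sum() for c in boxes)/S**2
    r=min((minimize(f,np.array(x0)+d,method="Nelder-Mead",options=dict(initial_simplex=np.array(x0)+d+np.vstack([np.zeros(3),np.eye(3)*.008]))) for d in([0,0,0],[.004,-.004,.004],[-.004,.004,-.006])),key=lambda r:r.fun)
    print(name,r.x.round(4),"xor px",r.fun,"area",{c:M[c].sum()/S**2 for c in M})
    out=[]
    for c,b in boxes.items():
        im=cv2.resize(ims[c][b[1]:b[3],b[0]:b[2]],None,fx=S,fy=S,interpolation=cv2.INTER_CUBIC)
        for mm,col in((M[c],(255,0,0)),(sil(c,model(r.x),b),(0,255,0))):
            cs,_=cv2.findContours(mm,cv2.RETR_EXTERNAL,cv2.CHAIN_APPROX_NONE); cv2.drawContours(im,cs,-1,col,1)
        out.append(cv2.copyMakeBorder(im,0,400-im.shape[0],0,380-im.shape[1],cv2.BORDER_CONSTANT))
    return np.hstack(out)
p=fit({"scene":(300,208,350,295),"top":(302,172,350,226)},(12,70,75),(35,255,255),cup,(.536,.034,.122),"pale")
s=fit({"scene":(393,208,475,272),"top":(178,150,252,222)},(5,90,70),(22,255,255),stand,(.582,.275,.036),"stand")
cv2.imwrite("pics/fit0.png",cv2.resize(np.vstack([p,s]),None,fx=.75,fy=.75))
E
python3 b.py
```

```text
pale [0.5323 0.0348 0.1206] xor px 229.0 area {'scene': np.float64(1738.6875), 'top': np.float64(715.1875)}
stand [0.5807 0.2801 0.0331] xor px 246.0 area {'scene': np.float64(1538.9375), 'top': np.float64(2052.5)}
```

View pics/fit0.png

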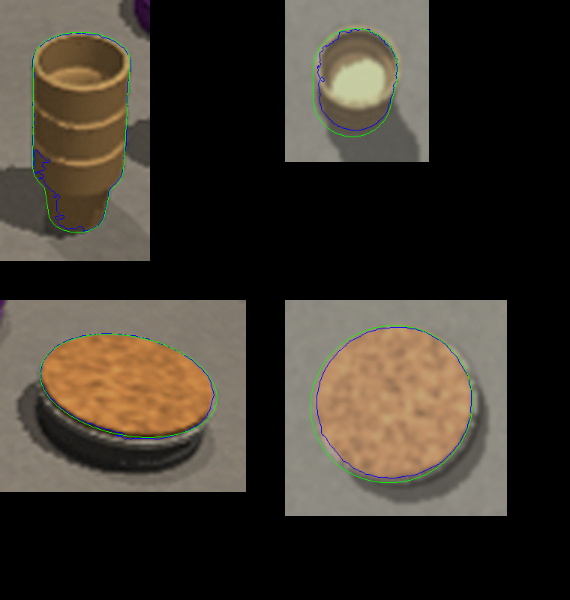

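The rim fits at z≈0.121 (text: 0.122) and the stand top at ≈0.033–0.036 (text: 0.036). Both positions agree with the networks to within a few mm, and the crop confirms a three-collar pale stack and a round cork top. Pale axis is (0.533, 0.0345), stand is (0.581, 0.277). I keep the present orientation and move above the stack.

Emit:
apply_moves:
  series:
    - {"offset": [1, 2, 0], "rot": [0, 0, 0]}
    - {"offset": [3, 6, 0], "rot": [0, 0, 0]}
    - {"offset": [5, 10, 0], "rot": [0, 0, 0]}
    - {"offset": [7, 14, 0], "rot": [0, 0, 0]}
    - {"offset": [9, 18, 0], "rot": [0, 0, 0]}
    - {"offset": [11, 22, 0], "rot": [0, 0, 0]}
    - {"offset": [13, 26, 0], "rot": [0, 0, 0]}
    - {"offset": [15, 30, 0], "rot": [0, 0, 0]}
    - {"offset": [17, 34, 0], "rot": [0, 0, 0]}
    - {"offset": [19, 38, 0], "rot": [0, 0, 0]}
    - {"offset": [21, 42, 0], "rot": [0, 0, 0]}
    - {"offset": [23, 46, 0], "rot": [0, 0, 0]}
    - {"offset": [25, 50, 0], "rot": [0, 0, 0]}
    - {"offset": [27, 54, 0], "rot": [0, 0, 0]}
    - {"offset": [29, 58, 0], "rot": [0, 0, 0]}
    - {"offset": [30.5, 61, 0], "rot": [0, 0, 0]}
    - {"offset": [31.1, 61.9, 0], "rot": [0, 0, 0]}
    - {"offset": [31.1, 61.9, 0], "rot": [0, 0, 0]}
    - {"offset": [31.1, 61.9, 0], "rot": [0, 0, 0]}
    - {"offset": [31.1, 61.9, 0], "rot": [0, 0, 0]}
  hand: 1

```text
time: 2.9
position: [0.5322, 0.0334, 0.2445]
tool_rot: [0.984, 0.18, -0.0, 0.0]
ft_force: [-0.1, -0.1, 0.3]
grip_width: 0.0868
grip_force: 0.0
```

Emit:
apply_moves:
  series:
    - {"offset": [0.1, 0.1, -1], "rot": [0, 0, 0]}
    - {"offset": [0.1, 0.1, -2.5], "rot": [0, 0, 0]}
    - {"offset": [0.1, 0.1, -4], "rot": [0, 0, 0]}
    - {"offset": [0.1, 0.1, -5.5], "rot": [0, 0, 0]}
    - {"offset": [0.1, 0.1, -7], "rot": [0, 0, 0]}
    - {"offset": [0.1, 0.1, -8], "rot": [0, 0, 0]}
    - {"offset": [0.1, 0.1, -9], "rot": [0, 0, 0]}
    - {"offset": [0.1, 0.1, -10], "rot": [0, 0, 0]}
    - {"offset": [0.1, 0.1, -11], "rot": [0, 0, 0]}
    - {"offset": [0.1, 0.1, -11.8], "rot": [0, 0, 0]}
    - {"offset": [0.1, 0.1, -11.8], "rot": [0, 0, 0]}
    - {"offset": [0.1, 0.1, -11.8], "rot": [0, 0, 0]}

```text
time: 4.1
position: [0.5339, 0.0358, 0.1265]
tool_rot: [0.984, 0.18, -0.0, -0.0]
ft_force: [0.4, 0.1, 0.2]
grip_width: 0.0872
grip_force: 0.0
```

```bash
python3 - <<'E'
from rig import vision
import cv2
im=vision.camera("scene")[150:330,220:440,::-1]
cv2.imwrite("pics/pre.png",cv2.resize(im,None,fx=3,fy=3,interpolation=cv2.INTER_CUBIC))
E
```

```text
(no output)
```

View pics/pre.png

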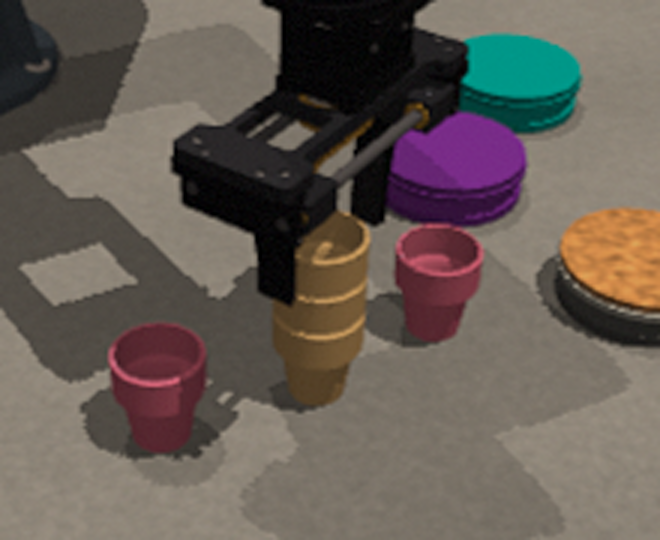

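The fingers straddle the top collar: near fingertip at crop (275,300), stack axis at about (320,270). By the numbers the tips are at z≈0.1045, about 17 mm below the rim. Closing.

Emit:
apply_moves:
  series:
    - {"offset": [0, 0, 0], "rot": [0, 0, 0]}
    - {"offset": [0, 0, 0], "rot": [0, 0, 0]}
    - {"offset": [0, 0, 0], "rot": [0, 0, 0]}
    - {"offset": [0, 0, 0], "rot": [0, 0, 0]}
    - {"offset": [0, 0, 0], "rot": [0, 0, 0]}
    - {"offset": [0, 0, 0], "rot": [0, 0, 0]}
    - {"offset": [0, 0, 0], "rot": [0, 0, 0]}
    - {"offset": [0, 0, 0], "rot": [0, 0, 0]}
    - {"offset": [0, 0, 0], "rot": [0, 0, 0]}
    - {"offset": [0, 0, 0], "rot": [0, 0, 0]}
  hand: 0
  newtons: 12

```text
time: 5.15
position: [0.5341, 0.0356, 0.1267]
tool_rot: [0.984, 0.18, 0.0, 0.0]
ft_force: [-0.6, -1.1, 2.5]
grip_width: 0.0571
grip_force: 12.0
```

Emit:
apply_moves:
  series:
    - {"offset": [0, 0, 0.3], "rot": [0, 0, 0]}
    - {"offset": [0, 0, 0.7], "rot": [0, 0, 0]}
    - {"offset": [0, 0, 1.2], "rot": [0, 0, 0]}
    - {"offset": [0, 0, 1.8], "rot": [0, 0, 0]}
    - {"offset": [0, 0, 2.4], "rot": [0, 0, 0]}
    - {"offset": [0, 0, 3.0], "rot": [0, 0, 0]}
    - {"offset": [0, 0, 3.6], "rot": [0, 0, 0]}
    - {"offset": [0, 0, 4.2], "rot": [0, 0, 0]}
    - {"offset": [0, 0, 5], "rot": [0, 0, 0]}
    - {"offset": [0, 0, 6], "rot": [0, 0, 0]}
    - {"offset": [0, 0, 7], "rot": [0, 0, 0]}
    - {"offset": [0, 0, 8], "rot": [0, 0, 0]}
    - {"offset": [0, 0, 9], "rot": [0, 0, 0]}
    - {"offset": [0, 0, 9], "rot": [0, 0, 0]}
    - {"offset": [0, 0, 9], "rot": [0, 0, 0]}
    - {"offset": [0, 0, 9], "rot": [0, 0, 0]}

```text
time: 6.75
position: [0.5334, 0.0358, 0.2162]
tool_rot: [0.984, 0.18, -0.001, -0.0]
ft_force: [-0.6, 0.1, -1.9]
grip_width: 0.057
grip_force: 12.0
```

```bash
python3 - <<'E'
from rig import vision
import cv2
im=vision.camera("scene")[130:310,220:440,::-1]
cv2.imwrite("pics/lift.png",cv2.resize(im,None,fx=3,fy=3,interpolation=cv2.INTER_CUBIC))
E
```

```text
(no output)
```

View pics/lift.png

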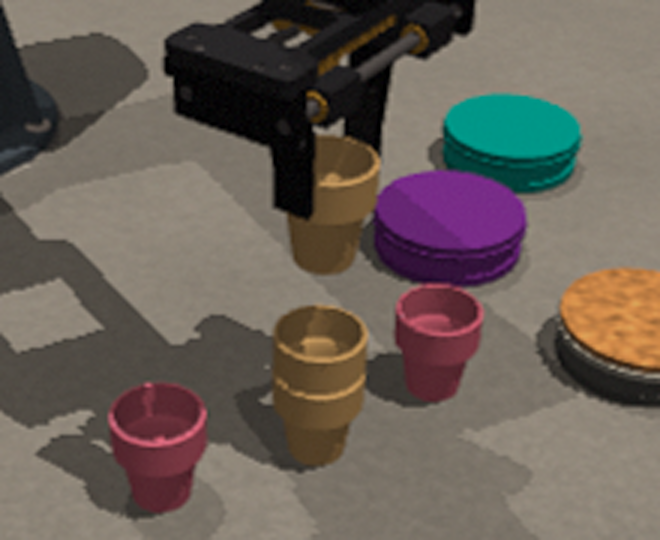

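Only the top cup is lifted, upright at crop (330,200). The lower two remain nested at (320,385). Carrying it to the stand.

Emit:
apply_moves:
  series:
    - {"offset": [0.2, 1, 0], "rot": [0, 0, 0]}
    - {"offset": [0.5, 2.5, 0], "rot": [0, 0, 0]}
    - {"offset": [0.9, 4.5, 0], "rot": [0, 0, 0]}
    - {"offset": [1.3, 6.5, 0], "rot": [0, 0, 0]}
    - {"offset": [1.7, 8.5, 0], "rot": [0, 0, 0]}
    - {"offset": [2.1, 10.5, 0], "rot": [0, 0, 0]}
    - {"offset": [2.5, 12.5, 0], "rot": [0, 0, 0]}
    - {"offset": [2.9, 14.5, 0], "rot": [0, 0, 0]}
    - {"offset": [3.3, 16.5, 0], "rot": [0, 0, 0]}
    - {"offset": [3.7, 18.5, 0], "rot": [0, 0, 0]}
    - {"offset": [4.1, 20.5, 0], "rot": [0, 0, 0]}
    - {"offset": [4.4, 22.5, 0], "rot": [0, 0, 0]}
    - {"offset": [4.6, 23.5, 0], "rot": [0, 0, 0]}
    - {"offset": [4.7, 24.1, 0], "rot": [0, 0, 0]}
    - {"offset": [4.7, 24.1, 0], "rot": [0, 0, 0]}
    - {"offset": [4.7, 24.1, 0], "rot": [0, 0, 0]}
    - {"offset": [4.7, 24.1, 0], "rot": [0, 0, 0]}

```text
time: 8.5
position: [0.5807, 0.2759, 0.2165]
tool_rot: [0.984, 0.18, -0.0, 0.0]
ft_force: [0.8, -0.3, -1.8]
grip_width: 0.0576
grip_force: 12.0
```

Emit:
apply_moves:
  series:
    - {"offset": [0, 0, -1], "rot": [0, 0, 0]}
    - {"offset": [0, 0, -2], "rot": [0, 0, 0]}
    - {"offset": [0, 0, -3], "rot": [0, 0, 0]}
    - {"offset": [0, 0, -4], "rot": [0, 0, 0]}
    - {"offset": [0, 0, -5], "rot": [0, 0, 0]}
    - {"offset": [0, 0, -6], "rot": [0, 0, 0]}
    - {"offset": [0, 0, -7], "rot": [0, 0, 0]}
    - {"offset": [0, 0, -8], "rot": [0, 0, 0]}
    - {"offset": [0, 0, -9], "rot": [0, 0, 0]}
    - {"offset": [0, 0, -9.5], "rot": [0, 0, 0]}
    - {"offset": [0, 0, -10], "rot": [0, 0, 0]}
    - {"offset": [0, 0, -10.3], "rot": [0, 0, 0]}
    - {"offset": [0, 0, -10.3], "rot": [0, 0, 0]}
    - {"offset": [0, 0, -10.3], "rot": [0, 0, 0]}
    - {"offset": [0, 0, -10.3], "rot": [0, 0, 0]}

```text
time: 10.0
position: [0.5811, 0.2768, 0.114]
tool_rot: [0.984, 0.18, 0.0, -0.0]
ft_force: [0.6, 0.6, -0.7]
grip_width: 0.0574
grip_force: 12.0
```

```bash
python3 - <<'E'
from rig import vision
import cv2
im=vision.camera("scene")[130:310,320:540,::-1]
cv2.imwrite("pics/low.png",cv2.resize(im,None,fx=3,fy=3,interpolation=cv2.INTER_CUBIC))
E
```

```text
(no output)
```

View pics/low.png

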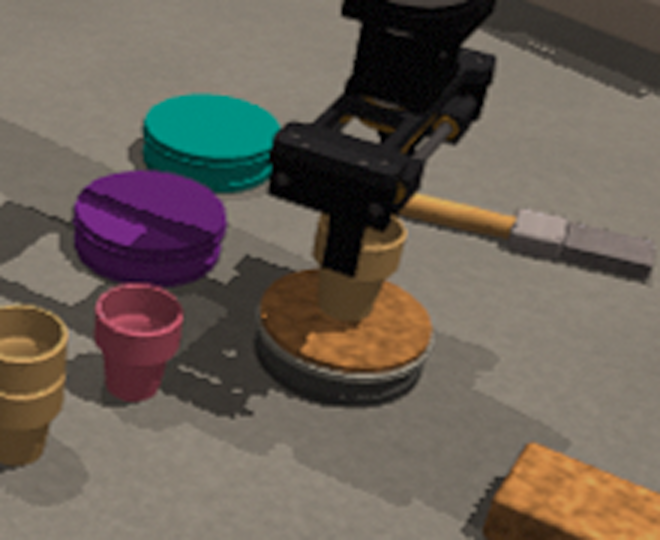

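The cup's foot is at crop (348,308), just above the cork centre at (347,320), which fits the ~7 mm still to go. Lowering gently.

Emit:
apply_moves:
  series:
    - {"offset": [0, 0, -0.15], "rot": [0, 0, 0]}
    - {"offset": [0, 0, -0.3], "rot": [0, 0, 0]}
    - {"offset": [0, 0, -0.4], "rot": [0, 0, 0]}
    - {"offset": [0, 0, -0.5], "rot": [0, 0, 0]}
    - {"offset": [0, 0, -0.6], "rot": [0, 0, 0]}
    - {"offset": [0, 0, -0.65], "rot": [0, 0, 0]}
    - {"offset": [0, 0, -0.65], "rot": [0, 0, 0]}
    - {"offset": [0, 0, -0.65], "rot": [0, 0, 0]}

```text
time: 10.85
position: [0.5809, 0.2767, 0.107]
tool_rot: [0.984, 0.18, 0.0, -0.0]
ft_force: [-0.7, -0.5, -0.3]
grip_width: 0.0575
grip_force: 12.0
```

Emit:
apply_moves:
  series:
    - {"offset": [0, 0, -0.05], "rot": [0, 0, 0]}
    - {"offset": [0, 0, -0.1], "rot": [0, 0, 0]}
    - {"offset": [0, 0, -0.1], "rot": [0, 0, 0]}
    - {"offset": [0, 0, -0.1], "rot": [0, 0, 0]}

```text
time: 11.25
position: [0.5812, 0.2768, 0.1067]
tool_rot: [0.984, 0.18, 0.0, -0.0]
ft_force: [-0.7, -0.4, 4.3]
grip_width: 0.0575
grip_force: 12.0
```

Contact: +4.3 N, at the expected height. Opening slowly.

Emit:
apply_moves:
  series:
    - {"offset": [0, 0, 0], "rot": [0, 0, 0]}
    - {"offset": [0, 0, 0], "rot": [0, 0, 0]}
    - {"offset": [0, 0, 0], "rot": [0, 0, 0]}
    - {"offset": [0, 0, 0], "rot": [0, 0, 0]}
    - {"offset": [0, 0, 0], "rot": [0, 0, 0]}
    - {"offset": [0, 0, 0], "rot": [0, 0, 0]}
    - {"offset": [0, 0, 0], "rot": [0, 0, 0]}
  hand: 1

```text
time: 11.95
position: [0.5808, 0.2767, 0.106]
tool_rot: [0.984, 0.18, -0.0, 0.0]
ft_force: [0.3, 0.3, 0.3]
grip_width: 0.0869
grip_force: 0.0
```

Emit:
apply_moves:
  series:
    - {"offset": [0, 0, 0.5], "rot": [0, 0, 0]}
    - {"offset": [0, 0, 1.5], "rot": [0, 0, 0]}
    - {"offset": [0, 0, 3], "rot": [0, 0, 0]}
    - {"offset": [0, 0, 5], "rot": [0, 0, 0]}
    - {"offset": [0, 0, 7], "rot": [0, 0, 0]}
    - {"offset": [0, 0, 9], "rot": [0, 0, 0]}
    - {"offset": [0, 0, 11], "rot": [0, 0, 0]}
    - {"offset": [0, 0, 13], "rot": [0, 0, 0]}
    - {"offset": [0, 0, 13], "rot": [0, 0, 0]}
    - {"offset": [0, 0, 13], "rot": [0, 0, 0]}
    - {"offset": [0, 0, 13], "rot": [0, 0, 0]}

```text
time: 13.05
position: [0.58, 0.2765, 0.2352]
tool_rot: [0.984, 0.18, -0.001, 0.0]
ft_force: [-0.0, -0.8, -0.3]
grip_width: 0.0871
grip_force: 0.0
```

```bash
python3 - <<'E'
from rig import vision,nets
import cv2
im=vision.camera("scene")[130:330,150:510,::-1]
cv2.imwrite("pics/end.png",cv2.resize(im,None,fx=2.2,fy=2.2,interpolation=cv2.INTER_CUBIC))
for q in("pale_top","pale_next","dark_top"):
    for d in nets.spot_point("scene",q): print(q,[round(v,3) for v in d["centre"]],round(d["conf"],2))
E
```

```text
pale_top [0.515, -0.073, -0.0] 0.91
pale_top [0.582, 0.275, 0.038] 0.9
pale_top [0.529, 0.137, 0.002] 0.89
pale_next [0.534, 0.033, 0.027] 0.72
dark_top [0.489, -0.22, 0.029] 0.86
dark_top [0.581, 0.276, 0.036] 0.41
```

View pics/end.png

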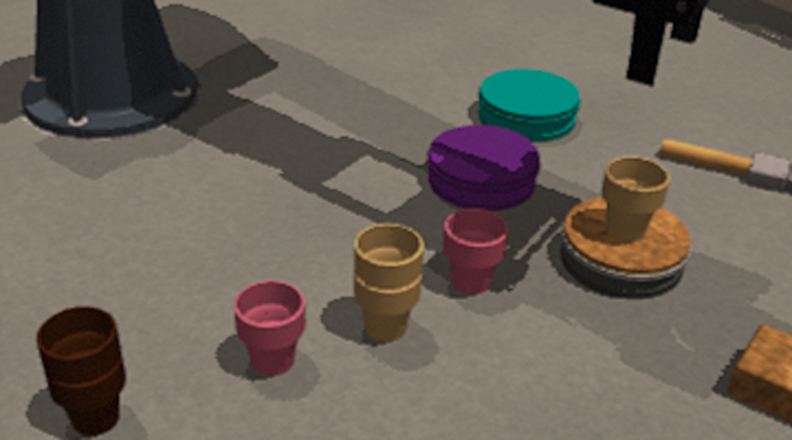

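The cup stands upright in the middle of the cork stand at crop (630,200). The two lower pale cups at (388,285) and the dark stack at (83,365) haven't moved, and the gripper is clear. Handing in.

```bash
python3 -c "
from rig import hand_in
print(hand_in())"
```

```text
the job is handed in; nothing more can be done
None
```

The top pale cup now stands upright in the middle of the cork-topped stand, about 2 mm off centre by the last measurement; the other two pale cups and the dark stack are where they were, and the job is handed in (no verdict was returned).

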